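Nest the graded pots and clamp the nest

TASK

Pack the three steel pots for the catering cart: put the middle-sized pot down inside the big pot that stands on the clamp's bed, then the small pot inside the middle one. After that pump the clamp's two orange handles, squeezing and letting them spring open again, until the red jaw pad presses the big pot against the stop; only the handles may drive the jaw. The pots are thin, so squeeze gently and do not crush them, leave the other things where they are, and finish while still holding the handles squeezed so that the jaw keeps pressing.

Things in the scene. Friction and masses are not known exactly. Their poses are not given: they have to be found in the camera images.
- clamp: Bar clamp fixed on a light wooden bed plate, 130 (x) x 340 (y) x 12 mm thick. Origin: centre of the plate's underside; z up; y runs along the bar from the handles (at -y) to the V stop (at +y). The grey head round the bar is 56 mm wide (x), from y = -140 to -30 mm, its top 54 mm above the counter.
- squeeze_point (a point): Point midway between the two orange handles, 95 mm above the counter: put the TCP here, fingers down, closing along the clamp's y. The handles stand side by side along y, hinged 60 mm below, 26 mm wide (x), 9 mm thick with a round swell of 16 mm at this height, top 125 mm above the counter. Over their swells: about 60 mm at rest, 34 mm fully squeezed.
- large_pot: Big open steel pot with a double blue line: outside radius 36 mm at the foot, 40 mm at the rim, 50 mm high, wall 3 mm, inner floor 4 mm above its foot. Origin: centre of its underside; z up. It starts on the clamp's bed between jaw and stop, up to 8 mm short of the stop, its rim 62 mm above the counter.
- medium_pot: Middle steel pot with a double yellow line: outside radius 26 mm at the foot, 29 mm at the rim, 72 mm high, wall 3 mm, inner floor 4 mm above its foot, 110 g. Origin: centre of its underside; z up. Starts upright on the counter. Nested, it stands 26 mm proud of the big pot.
- small_pot: Small steel pot with a double green line: outside radius 16.5 mm at the foot, 19.5 mm at the rim, 92 mm high, wall 3 mm, 80 g. Origin: centre of its underside; z up. Starts upright on the counter. Nested, it stands 24 mm proud of the middle pot.
- lemon: Yellow lemon, 71x53x51 mm, bystander; origin at its underside.
- red_spice: Spice jar with a red cap, 54x54x125 mm, bystander; origin at its underside.
- mill: Small clear salt shaker with a grey top, 44x44x90 mm, bystander; origin at its underside.
- garlic: Bulb of garlic, 56x56x56 mm, bystander; origin at its underside.
- stop (a point): Point on the bed (12 mm above the counter) where the big pot's centre comes to stand once it bears on both rubber faces of the V stop. The stop's top is 54 mm above the counter.
- trigger: Orange handle at -y of the clamp. Origin on its hinge, 35 mm above the counter. The two handles are geared together, each turning up to 0.22 rad towards the other. Moving them takes 2 to 5 N from each finger; let go, they spring back open. A full squeeze drives the jaw 12 to 18 mm by a ratchet with 6 mm teeth; letting go leaves the jaw standing (3 N brake), pressing no harder than that.
- counter: Orange handle at +y of the clamp, the mirror image of the other. Origin on its hinge, 35 mm above the counter.
- trigger_tip (a point): Middle of the top end of the orange handle at -y. The two tips stand about 53 mm apart at rest, 13 mm when fully squeezed.
- counter_tip (a point): Middle of the top end of the orange handle at +y.
- jaw: Grey jaw with red pad, 50 (x) x 40 mm high, top 56 mm above the counter, sliding along the clamp's +y. Origin: middle of the pad's face, 36 mm high; starts at about y = 15 to 30 mm of the clamp, bears with the pot on the stop at about 60 mm, where the handles stall part way. It then presses with about 1.5 times one finger's force less 6 N: 10 to 20 N a finger is right, over 30 N crushes.
Not all that is in view belongs to the job. What is shaped like the medium_pot but purple is not meant.

How it is judged:
By the outcome, as a careful person would: the job done as asked, in the order asked, and still so for the second after the job is handed in, while the arm keeps its last pose, push and grip.
It also fails if it takes over 64 s, if anything falls off the work surface, if the arm or the gripper's body presses on something with over 40 N, if the wrist force passes 120 N, or if a joint passes its speed limit or range.

ROBOT

A 6-joint arm with a two-finger parallel gripper is mounted at the origin on a cart in front of the work surface, level with it; the furniture and walls round the work are solid. World frame = base frame: x ahead of the robot, y to its left, z up, the work surface at z = 0. Lengths are in m, angles in rad, forces in N, time in s.
With the tool pointing down it reaches from about 0.3 to 0.875 m from the base axis. Payload 6.4 kg.
Tool frame: the origin (TCP) lies between the finger pads, 19 mm behind the fingertips; this is the grasp point; z points along the fingers, y is the line along which they close (so a half turn about z gives the same grasp; the last joint's range is limited). The gripper opens to 85 mm and grips with 20 to 120 N. Pads are 22 mm wide; open, the fingers measure 114 mm over their backs; the gripper's body (76 mm by 85 mm) begins 54 mm behind the grasp point. The pads swing forward as they close: fully open they stand 13 mm farther back than shut.
Start: joints at [0.991, 0.181, 1.607, -0, 1.354, -0.206], TCP at [0.21, 0.535, 0.25] pointing down, gripper open.
Joint ranges: [-2.99, 2.99], [-0.89, 2.07], [0.3, 2.58], [-1.14, 4.28], [0, 2.63], [-3.12, 3.12]. Speed limits (rad/s): [2.57, 2.57, 3.01, 3.14, 3.14, 3.14].

INTERFACE

Orientations are given as a unit quaternion [w, x, y, z].
In Python, from bench import ctrl gives the robot as it stands.
- The arm moves only by the tool drive_tool, never from a script. Its argument "plan" is a list that holds one entry, the list of rows, each a list of 4 numbers: the shift along the tool's x, y, z scaled (see below), then the turn about the tool's z scaled (see below). In form: [[[x, y, z, roll], ...]]. A call has 1 to 12 rows; each row is the pose to reach, as a shift and turn from the pose commanded when the call began, along the tool's axes at that moment, turning the shorter way round; what a row does not reach only later rows make up. The controller multiplies each number of a shift by 400 mm and each number of a turn by 180 degrees. A row lasts 1/12 s, in which the tool goes at most 41.7 mm and 7.16 degrees, less where a joint would pass 70% of its speed; a pose out of reach is approached as far as the arm can. A call with a number of a shift or a turn outside -1 to 1 is refused whole. A call with a gripper value outside its range is refused whole. "jaw" is the closure, from 0 (fully open) to 1 (shut), set as the call begins (left out, the last holds). The fingers move at their own pace and stop on an object; the grip force is fixed at half the most. Time passes only in rows, so rows that repeat a pose let the fingers close. It gives the time, the measured TCP pose, the force, the opening and the grip force at its end, in the units of the state.
- ctrl.get_obs(): the state, without advancing time (a new reading comes with each control period).
- ctrl.camera(name): name is "side" or "top" or "wrist"; returns (picture, depth): 480x640x3 uint8, red, green, blue; 480x640 float32, m along the optical axis (not along the pixel's ray), 0 where there is no reading.
- ctrl.camera_info(name): a dict with "camera_matrix" (3x3 intrinsics, pixels), "R" (3x3) and "t" (3): a world point X has camera coordinates R X + t; the wrist camera has in their place "T_tool_cam" (4x4, takes a point from camera to tool coordinates, whose origin is the TCP and whose axes are the flange's). Camera axes: x right, y down, z forward; pixel columns grow to the right and rows downward; lengths in m; the calibration is good to about 2 mm. A picture is of the moment at which its call begins: read the wrist's pose just before it. camera_info takes no time and is no camera call.
- ctrl.hand_in(): hands the job in; it is judged then, once.
The state is a dict: "time_s": time; "q": joint angles; "dq": joint speeds; "joint_efforts": joint torques, N m; "eef_pos": TCP position; "eef_rot": TCP orientation; "wrist_force": force on the tool from outside, world axes, zero at the start; "torque": the same for the moment, N m; "opening": opening from 0.0 (shut) to 1.0 (fully open); "grasp_force": force on a finger pad.
Only numpy, scipy, OpenCV 4.12 (cv2) and the standard library are available. Lean on these libraries where they do the work, as an engineer would, in place of code of your own. Each camera call takes 0.05 s, during which the arm holds its last target. There are 200 camera calls.

## Working session

There is one attempt and no reset: what is moved stays moved. The work goes in short steps, Python scripts to look and compute and a tool call to move; the robot and the scene stay as the last step left them, time stands still between calls to the robot, and variables do not carry over. Pictures are saved under pics/ and viewed, at most 10 in all, crops included, and the job is handed in when it is done.

Besides the shell and the picture viewer there is one more tool, called after "Emit:" as a command line: name --argument value ..., lists and objects as JSON in quotes. drive_tool: Moves the arm, as the interface text tells. Its arguments: {"type":"object","properties":{"plan":{"type":"array"},"jaw":{"type":"number"}},"required":["plan"]}

```bash
ls; mkdir -p pics
python3 - <<'E'
from bench import ctrl
import cv2,numpy as np,pickle
o=ctrl.get_obs();print({k:np.round(v,3) for k,v in o.items()})
for n in ["top","side"]:
    im,d=ctrl.camera(n);i=ctrl.camera_info(n);print(n,np.round(i['camera_matrix'],1).tolist(),np.round(i['R'],3).tolist(),np.round(i['t'],3).tolist())
    cv2.imwrite(f'pics/{n}0.png',im[:,:,::-1]);np.save(f'{n}_d.npy',d)
print(ctrl.camera_info("wrist"))
E
```

```text
pics
{'time_s': np.float64(0.0), 'q': array([ 0.991,  0.182,  1.608,  0.   ,  1.354, -0.206]), 'dq': array([ 0.001,  0.001,  0.   ,  0.001, -0.002, -0.   ]), 'joint_efforts': array([ 0.0000e+00, -4.4488e+01, -3.5133e+01, -0.0000e+00,  9.0000e-03,
       -0.0000e+00]), 'eef_pos': array([0.21 , 0.535, 0.249]), 'eef_rot': array([-0.   ,  0.186,  0.983, -0.001]), 'wrist_force': array([ 0.175, -0.473,  0.57 ]), 'torque': array([ 0.011, -0.003, -0.019]), 'grasp_force': np.float64(0.0), 'opening': np.float64(1.0)}
top [[485.1, 0.0, 317.0], [0.0, 485.1, 233.5], [0.0, 0.0, 1.0]] [[-0.165, -0.986, -0.006], [-0.964, 0.163, -0.209], [0.207, -0.029, -0.978]] [0.049, 0.549, 1.081]
side [[591.5, 0.0, 324.6], [0.0, 591.5, 234.6], [0.0, 0.0, 1.0]] [[0.953, -0.303, -0.001], [-0.162, -0.508, -0.846], [0.255, 0.807, -0.533]] [-0.541, 0.165, 1.16]
{'camera_matrix': array([[370.55265876,   0.        , 322.16557527],
       [  0.        , 370.55265876, 243.2530773 ],
       [  0.        ,   0.        ,   1.        ]]), 'T_tool_cam': array([[-1.35169664e-03, -9.64698573e-01, -2.63353062e-01,
         6.62818122e-02],
       [ 9.99999030e-01, -1.21572655e-03, -6.79261766e-04,
        -9.63612968e-04],
       [ 3.35117548e-04, -2.63353725e-01,  9.64699281e-01,
        -1.23632808e-01],
       [ 0.00000000e+00,  0.00000000e+00,  0.00000000e+00,
         1.00000000e+00]])}
```

View pics/top0.png

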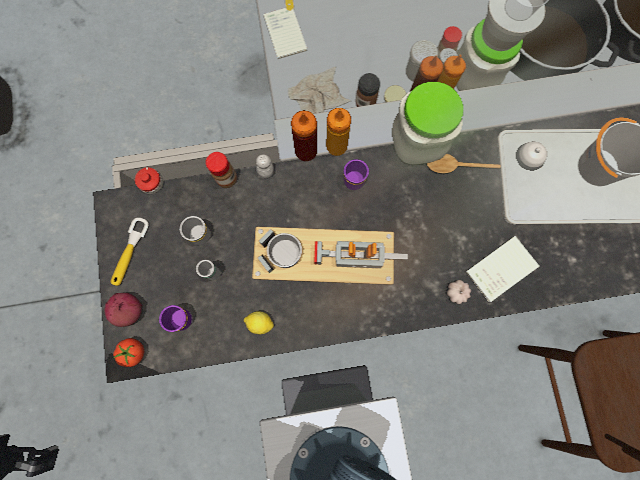

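View pics/side0.png

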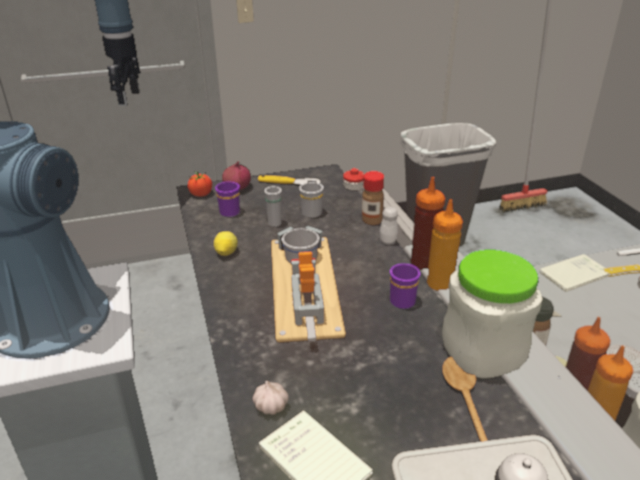

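The top view shows the steel middle pot at (193,229), the small steel pot at (205,268), and the big pot at (285,250) on the clamp, with the handles at (350,252) and (373,250). Possible mix-ups with the middle pot are the purple pots at (355,173) and (175,319) and the mill at (264,166). I choose the steel pots at (193,229) and (205,268). Next are coarse positions and a close crop check.

```bash
cat > h.py <<'E'
from bench import ctrl
import cv2,numpy as np
from scipy.spatial.transform import Rotation as Rn
def pose():
    o=ctrl.get_obs();w,x,y,z=o['eef_rot'];R=Rn.from_quat([x,y,z,w]).as_matrix();return o,R,np.array(o['eef_pos'])
def cam(n):
    i=ctrl.camera_info(n);K=np.array(i['camera_matrix'])
    if n=='wrist':
        o,R,p=pose();T=np.array(i['T_tool_cam']);return K,R@T[:3,:3],R@T[:3,3]+p
    R=np.array(i['R']);return K,R.T,-R.T@np.array(i['t'])
def ray(c,uv,z):
    K,R,p=c;uv=np.atleast_2d(uv).astype(float)
    d=np.c_[(uv-K[:2,2])/[K[0,0],K[1,1]],np.ones(len(uv))]@R.T
    return p+d*((z-p[2])/d[:,2])[:,None]
def proj(c,X):
    K,R,p=c;x=(np.atleast_2d(X)-p)@R@K.T;return x[:,:2]/x[:,2:]
def local(X):   # world point -> shift in tool axes /0.4
    o,R,p=pose();return (np.array(X)-p)@R/0.4
E
python3 - <<'E'
from h import *
c=cam('top')
for n,uv,z in [('med',(193,229),.072),('small',(205,268),.092),('large',(285,250),.062),('h1',(350.5,250),.125),('h2',(373,249),.125),('lemon',(259,322),.03),('mill',(264,165),.09),('red',(220,165),.12),('purple',(175,315),.072)]:print(n,ray(c,uv,z).round(3))
print('plate',ray(c,[(255,227),(395,231),(393,284),(253,277)],.012).round(3))
im=cv2.imread('pics/side0.png')
cv2.imwrite('pics/crop.png',cv2.resize(im[150:330,200:400],None,fx=3,fy=3,interpolation=2))
o,R,p=pose();print(R.round(3))
E
```

```text
med [[0.605 0.241 0.072]]
small [[0.506 0.219 0.092]]
large [[0.522 0.037 0.062]]
h1 [[ 0.486 -0.107  0.125]]
h2 [[ 0.48  -0.156  0.125]]
lemon [[0.37  0.124 0.03 ]]
mill [[0.726 0.054 0.09 ]]
red [[0.731 0.152 0.12 ]]
purple [[0.415 0.303 0.072]]
plate [[ 0.6    0.103  0.012]
 [ 0.533 -0.233  0.012]
 [ 0.407 -0.203  0.012]
 [ 0.479  0.125  0.012]]
[[-0.931  0.365 -0.001]
 [ 0.365  0.931 -0.001]
 [ 0.    -0.002 -1.   ]]
```

View pics/crop.png

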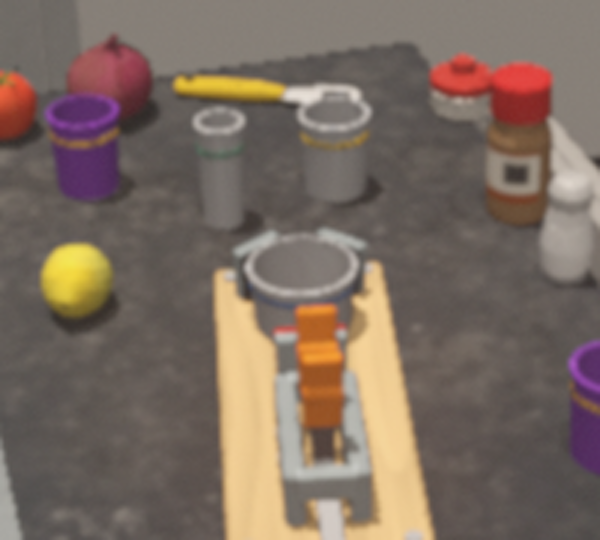

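The crop confirms the choice: the steel pot with the yellow line at crop (335,130) and the steel pot with the green line at crop (220,150). Now I'll fly above them for a wrist view.

```bash
python3 -c "
from h import *
print(local([.53,.2,.25]))"
```

```text
[-1.05121293 -0.48705314 -0.00162006]
```

Emit:
drive_tool --plan '[[[-0.99,-0.47,0,-0.058],[-0.99,-0.47,0,-0.058],[-0.99,-0.47,0,-0.058],[-0.99,-0.47,0,-0.058],[-0.99,-0.47,0,-0.058],[-0.99,-0.47,0,-0.058],[-0.99,-0.47,0,-0.058],[-0.99,-0.47,0,-0.058],[-0.99,-0.47,0,-0.058],[-0.99,-0.47,0,-0.058],[-0.99,-0.47,0,-0.058],[-0.99,-0.47,0,-0.058]]]' --jaw 0

```text
time_s: 1.1
eef_pos: [0.513, 0.2116, 0.2496]
eef_rot: [0.0, 0.098, 0.995, -0.001]
wrist_force: [-0.2, -0.7, -0.0]
opening: 0.999
grasp_force: 0.0
```

Run:
```python
from h import *
o,R,p=pose();print(o['time_s'],p,R.round(3).tolist(),abs(o['dq']).max());c=cam('wrist')
im,d=ctrl.camera('wrist');cv2.imwrite('pics/w1.png',im[:,:,::-1]);np.save('w1.npy',d)
import pickle;pickle.dump(c,open('w1.pkl','wb'))
for X in [(.605,.241,.072),(.506,.219,.092),(.522,.037,.062)]:print(proj(c,X))
```

```text
1.1 [0.51296046 0.21158293 0.24955921] [[-0.981, 0.196, 0.001], [0.196, 0.981, -0.002], [-0.001, -0.001, -1.0]] 0.06795919173478143
[[376.46431695 317.43359058]]
[[331.60618141 219.89951617]]
[[133.22627843 269.82966049]]
```

View pics/w1.png

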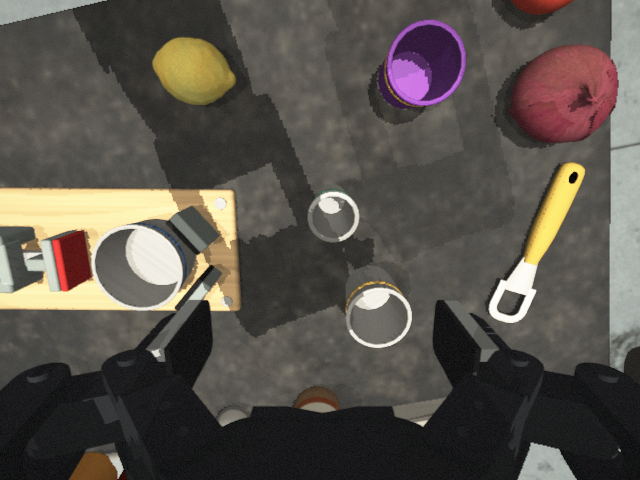

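The wrist view shows the small rim at (333,217), the middle rim at (378,317), and the big rim at (138,267). The plate edges run level, so the gripper is already aligned with the clamp. I'll fit the rims next.

```bash
cat >> h.py <<'E'
def rim(c,im,r,z,xy,n=8):
    hsv=cv2.cvtColor(im,cv2.COLOR_RGB2HSV);m=(hsv[...,2]>185)&(hsv[...,1]<40)
    v,u=np.nonzero(m);P=ray(c,np.c_[u,v],z)[:,:2];xy=np.array(xy,float)
    for k in range(n):
        w=6 if k<4 else 3
        d=np.hypot(*(P-xy).T);Q=P[abs(d-(r-.0015))<w/1000]
        A=np.c_[2*Q,np.ones(len(Q))];s=np.linalg.lstsq(A,(Q**2).sum(1),rcond=None)[0];xy=s[:2]
    return xy,np.sqrt(s[2]+xy@xy),len(Q)
E
python3 - <<'E'
from h import *
import pickle
c=pickle.load(open('w1.pkl','rb'));im=cv2.imread('pics/w1.png')[:,:,::-1].copy()
for n,uv,r,z in [('med',(378,317),.029,.072),('small',(333,217),.0195,.092),('large',(138,267),.04,.062)]:
    x,rr,k=rim(c,im,r,z,ray(c,uv,z)[0,:2]);print(n,x,rr,k,'tool',local([*x,z-.005]))
im,d=ctrl.camera('top');ct=cam('top')
for n,uv,r,z in [('med',(193,229),.029,.072),('small',(205,268),.0195,.092),('large',(285,250),.04,.062)]:
    print(n,rim(ct,im,r,z,ray(ct,uv,z)[0,:2]))
E
```

```text
med [0.60651396 0.24311489] 0.02723480526978139 609 tool [-0.21953347  0.11922104  0.45575717]
small [0.50392852 0.22140514] 0.017518457805920068 366 tool [0.02150341 0.01605352 0.40598793]
large [0.52168892 0.03990654] 0.03827259140872845 1059 tool [-0.1103987  -0.42034124  0.48111317]
med (array([0.61120121, 0.24034517]), np.float64(0.02544356574753744), 21)
small (array([0.50514363, 0.22191755]), np.float64(0.01734537903513454), 14)
large (array([0.52367253, 0.03990458]), np.float64(0.038615393640592376), 130)
```

Emit:
drive_tool --plan '[[[-0.22,0.119,0.1,0],[-0.22,0.119,0.1,0],[-0.22,0.119,0.2,0],[-0.22,0.119,0.3,0],[-0.22,0.119,0.38,0],[-0.22,0.119,0.43,0],[-0.22,0.119,0.456,0],[-0.22,0.119,0.456,0],[-0.22,0.119,0.456,0]]]'

```text
time_s: 1.95
eef_pos: [0.6053, 0.2467, 0.0684]
eef_rot: [0.0, 0.095, 0.995, 0.0]
wrist_force: [0.3, 0.2, 0.1]
opening: 0.999
grasp_force: 0.0
```

Run:
```python
from h import *
o,R,p=pose();print(p,(np.array([.6065,.2431,.067])-p)@R)
im,d=ctrl.camera('wrist');cv2.imwrite('pics/w2.png',im[:,:,::-1])
```

```text
[0.60534253 0.24671671 0.06843034] [-0.00182014 -0.00333288  0.0014301 ]
```

View pics/w2.png

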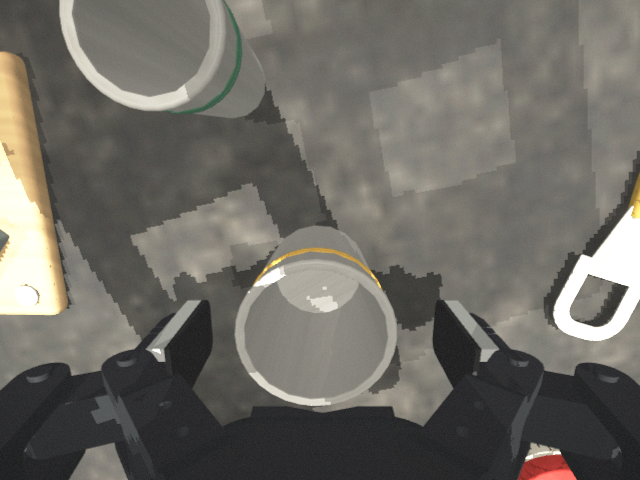

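Pot centre is at u=316 and the pad middle at u≈323, so the tool sits about 3 mm off in tool y. I'll correct that and close in small steps.

Emit:
drive_tool --plan '[[[-0.004,-0.008,0.003,0],[-0.004,-0.008,0.003,0],[-0.004,-0.008,0.003,0],[-0.004,-0.008,0.003,0],[-0.004,-0.008,0.003,0],[-0.004,-0.008,0.003,0],[-0.004,-0.008,0.003,0]]]' --jaw 0.32

```text
time_s: 2.58
eef_pos: [0.6065, 0.2423, 0.0666]
eef_rot: [0.0, 0.096, 0.995, 0.0]
wrist_force: [0.8, 0.7, 1.0]
opening: 0.676
grasp_force: 0.5
```

Emit:
drive_tool --plan '[[[0,0,0,0],[0,0,0,0],[0,0,0,0],[0,0,0,0]]]' --jaw 0.34

```text
time_s: 2.92
eef_pos: [0.6066, 0.2424, 0.0667]
eef_rot: [0.0, 0.096, 0.995, 0.0]
wrist_force: [0.5, 1.9, 3.6]
opening: 0.661
grasp_force: 11.5
```

Emit:
drive_tool --plan '[[[0,0,-0.06,0],[0,0,-0.16,0],[0,0,-0.24,0],[0.02,-0.1,-0.25,0],[0.04,-0.2,-0.25,0],[0.06,-0.3,-0.25,0],[0.09,-0.4,-0.25,0],[0.11,-0.48,-0.25,0],[0.112,-0.537,-0.25,0],[0.112,-0.537,-0.25,0],[0.112,-0.537,-0.25,0],[0.112,-0.537,-0.25,0]]]' --jaw 0.35

```text
time_s: 3.92
eef_pos: [0.5214, 0.04, 0.1661]
eef_rot: [-0.0, 0.096, 0.995, 0.0]
wrist_force: [-0.2, 0.2, -1.5]
opening: 0.654
grasp_force: 27.5
```

Run:
```python
from h import *
o,R,p=pose();print(o['time_s'],p,o['dq'].round(3),o['grasp_force']);c=cam('wrist')
im,d=ctrl.camera('wrist');cv2.imwrite('pics/w3.png',im[:,:,::-1])
print('med',rim(c,im,.029,p[2]+.005,p[:2]))
print(rim(c,im,.04,.062,(.5217,.0399)))
print(proj(c,(.5217,.0399,.062)))
```

```text
3.9167 [0.52141836 0.04004918 0.16611014] [ 0.021  0.007 -0.008  0.002 -0.001 -0.002] 27.52390800334979
med (array([0.51799247, 0.03868177]), np.float64(0.02642220427062768), 594)
(array([0.52223034, 0.03989579]), np.float64(0.03853143782758556), 936)
[[323.81861252 250.28782302]]
```

View pics/w3.png

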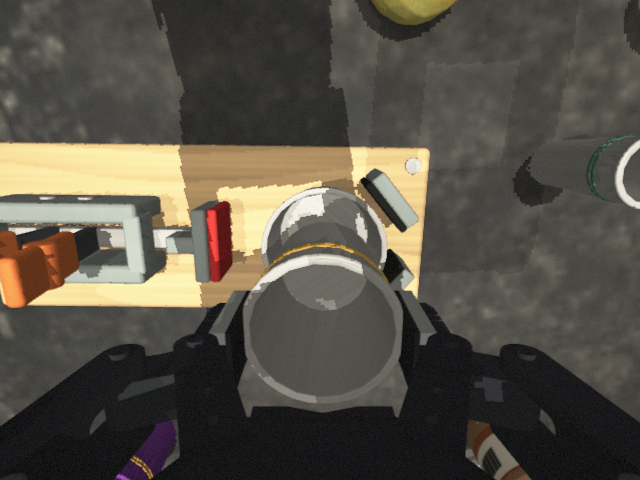

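Emit:
drive_tool --plan '[[[-0.005,0,0.03,0],[-0.005,0,0.08,0],[-0.005,0,0.12,0],[-0.005,0,0.15,0],[-0.005,0,0.175,0],[-0.005,0,0.19,0],[-0.005,0,0.2,0],[-0.005,0,0.204,0],[-0.005,0,0.204,0]]]' --jaw 0.343

```text
time_s: 4.72
eef_pos: [0.5237, 0.0395, 0.0848]
eef_rot: [0.0, 0.096, 0.995, -0.0]
wrist_force: [0.4, 0.5, -1.6]
opening: 0.659
grasp_force: 21.6
```

Emit:
drive_tool --plan '[[[0,0,0.003,0],[0,0,0.005,0],[0,0,0.005,0],[0,0,0.005,0]]]'

```text
time_s: 5.05
eef_pos: [0.5237, 0.0394, 0.0832]
eef_rot: [0.0, 0.096, 0.995, -0.0]
wrist_force: [-0.3, 0.6, -1.1]
opening: 0.656
grasp_force: 21.6
```

Emit:
drive_tool --plan '[[[0,0,0.005,0],[0,0,0.005,0],[0,0,0.005,0],[0,0,0.005,0]]]' --jaw 0.28

```text
time_s: 5.38
eef_pos: [0.5236, 0.0395, 0.0809]
eef_rot: [0.0, 0.096, 0.995, -0.0]
wrist_force: [-0.4, -0.7, 0.3]
opening: 0.721
grasp_force: 0.0
```

Emit:
drive_tool --plan '[[[0,0,0,0],[0,0,-0.05,0],[0,0,-0.15,0],[0,0,-0.25,0],[0.03,0.1,-0.3,0],[0.06,0.2,-0.3,0],[0.09,0.3,-0.3,0],[0.12,0.4,-0.3,0],[0.135,0.437,-0.3,0],[0.135,0.437,-0.3,0],[0.135,0.437,-0.3,0],[0.135,0.437,-0.3,0]]]' --jaw 0

```text
time_s: 6.38
eef_pos: [0.5038, 0.2208, 0.2007]
eef_rot: [-0.0, 0.096, 0.995, -0.0]
wrist_force: [0.0, -0.4, -0.4]
opening: 0.998
grasp_force: 0.0
```

Run:
```python
from h import *
o,R,p=pose();print(o['time_s'],p);c=cam('wrist')
im,d=ctrl.camera('wrist');cv2.imwrite('pics/w4.png',im[:,:,::-1])
s=rim(c,im,.0195,.092,(.5039,.2214));print('small',s,local([*s[0],.087]))
m=rim(c,im,.029,.088,(.5236,.0395));print('med',m, local([*m[0],.087]))
```

```text
6.3833 [0.50377407 0.22082192 0.20067808]
small (array([0.50282918, 0.22389212]), np.float64(0.015538022042892216), 166) [0.00443711 0.00819534 0.28420994]
med (array([0.52244564, 0.04034824]), np.float64(0.02765386947763819), 1130) [-0.13146886 -0.43281122  0.28440887]
```

View pics/w4.png

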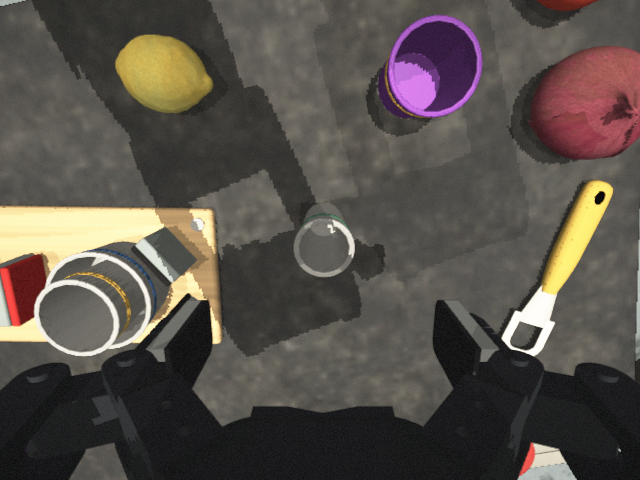

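The middle pot sits nested, its rim at (78,315) inside the big pot. The small rim is at (324,247), centred between the pads. Descending.

Emit:
drive_tool --plan '[[[0,0.001,0.08,0],[0,0.001,0.16,0],[0,0.001,0.22,0],[0,0.001,0.26,0],[0,0.001,0.284,0],[0,0.001,0.284,0],[0,0.001,0.284,0],[0,0.001,0.284,0]]]' --jaw 0.35

```text
time_s: 7.1
eef_pos: [0.5051, 0.2215, 0.0886]
eef_rot: [0.001, 0.096, 0.995, 0.0]
wrist_force: [0.4, -0.7, 0.8]
opening: 0.65
grasp_force: 0.0
```

Emit:
drive_tool --plan '[[[0,0,0,0],[0,0,0,0],[0,0,0,0],[0,0,0,0],[0,0,0,0],[0,0,0,0]]]' --jaw 0.54

```text
time_s: 7.6
eef_pos: [0.5038, 0.2219, 0.0873]
eef_rot: [0.0, 0.096, 0.995, 0.0]
wrist_force: [-0.3, 0.2, -0.6]
opening: 0.457
grasp_force: 0.0
```

Emit:
drive_tool --plan '[[[0,0,0,0],[0,0,0,0],[0,0,0,0]]]' --jaw 0.56

```text
time_s: 7.85
eef_pos: [0.5039, 0.2218, 0.0874]
eef_rot: [0.0, 0.096, 0.995, -0.0]
wrist_force: [-1.0, -0.5, 3.2]
opening: 0.441
grasp_force: 7.5
```

Emit:
drive_tool --plan '[[[0,0,-0.04,0],[0,0,-0.13,0],[0,0,-0.22,0],[0,0,-0.3,0],[-0.03,-0.1,-0.31,0],[-0.06,-0.2,-0.31,0],[-0.09,-0.3,-0.31,0],[-0.12,-0.4,-0.31,0],[-0.134,-0.437,-0.31,0],[-0.134,-0.437,-0.31,0],[-0.134,-0.437,-0.31,0],[-0.134,-0.437,-0.31,0]]]' --jaw 0.567

```text
time_s: 8.85
eef_pos: [0.5228, 0.0407, 0.2108]
eef_rot: [-0.0, 0.096, 0.995, 0.0]
wrist_force: [-0.8, -0.0, -0.9]
opening: 0.442
grasp_force: 16.5
```

Run:
```python
from h import *
o,R,p=pose();print(o['time_s'],p,o['grasp_force']);c=cam('wrist')
im,d=ctrl.camera('wrist');cv2.imwrite('pics/w5.png',im[:,:,::-1])
print('small',rim(c,im,.0195,p[2]+.005,p[:2]))
m=rim(c,im,.029,.088,(.5224,.0403));print('med',m, local([*m[0],.107]))
print('large',rim(c,im,.04,.062,(.5224,.0403)))
```

```text
8.85 [0.52276769 0.04069439 0.21080681] 16.463323356570072
small (array([0.48869578, 0.05810357]), np.float64(0.018074722035171572), 980)
med (array([0.52069687, 0.04825682]), np.float64(0.02684440343574765), 473) [0.0082658  0.01645584 0.25965785]
large (array([0.52176738, 0.04001262]), np.float64(0.038490428152285344), 625)
```

View pics/w5.png

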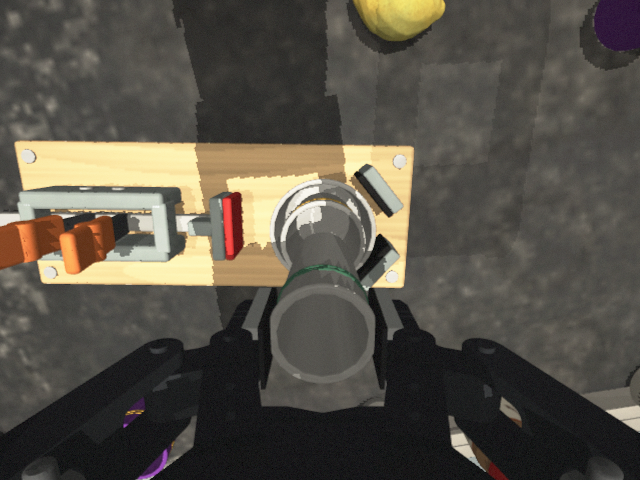

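The small pot is centred over the nest (323 against 324 px). Lowering.

Emit:
drive_tool --plan '[[[0,0,0.06,0],[0,0,0.11,0],[0,0,0.15,0],[0,0,0.18,0],[0,0,0.21,0],[0,0,0.23,0],[0,0,0.245,0],[0,0,0.252,0],[0,0,0.256,0],[0,0,0.257,0],[0,0,0.257,0]]]'

```text
time_s: 9.82
eef_pos: [0.5236, 0.0399, 0.1089]
eef_rot: [0.0, 0.096, 0.995, -0.0]
wrist_force: [1.0, 0.1, -0.1]
opening: 0.435
grasp_force: 16.5
```

Emit:
drive_tool --plan '[[[0,0,0.002,0],[0,0,0.003,0],[0,0,0.003,0],[0,0,0.003,0]]]'

```text
time_s: 10.15
eef_pos: [0.5234, 0.0399, 0.1075]
eef_rot: [0.0, 0.096, 0.995, -0.0]
wrist_force: [-0.2, 0.4, 0.8]
opening: 0.437
grasp_force: 16.6
```

Emit:
drive_tool --plan '[[[0,0,0.003,0],[0,0,0.003,0],[0,0,0.003,0],[0,0,0.003,0]]]' --jaw 0.48

```text
time_s: 10.48
eef_pos: [0.5232, 0.04, 0.106]
eef_rot: [0.0, 0.096, 0.995, -0.0]
wrist_force: [0.8, 0.1, 0.5]
opening: 0.52
grasp_force: 0.0
```

Emit:
drive_tool --plan '[[[0,0,0.0,0],[0,0,0,0],[0,0,-0.05,0],[0,0,-0.15,0],[0,0,-0.24,0],[0,-0.06,-0.24,0],[0,-0.16,-0.24,0],[0,-0.25,-0.24,0],[0,-0.25,-0.24,0],[0,-0.25,-0.24,0],[0,-0.25,-0.24,0]]]' --jaw 0

```text
time_s: 11.4
eef_pos: [0.504, -0.0581, 0.2019]
eef_rot: [-0.0, 0.096, 0.995, 0.0]
wrist_force: [0.9, -0.8, -0.1]
opening: 1.002
grasp_force: 0.0
```

Run:
```python
from h import *
o,R,p=pose();print(o['time_s'],p);c=cam('wrist')
im,d=ctrl.camera('wrist');cv2.imwrite('pics/w6.png',im[:,:,::-1])
hsv=cv2.cvtColor(im,cv2.COLOR_RGB2HSV)
m=((hsv[...,0]<18)&(hsv[...,0]>5)&(hsv[...,1]>190)).astype(np.uint8)
n,l,s,ce=cv2.connectedComponentsWithStats(m);print([(a.tolist(),b.round(1)) for a,b in zip(s,ce) if a[4]>100])
for z,r in [(.112,.0195),(.088,.029),(.062,.04)]:print(rim(c,im,r,z,(.523,.040)))
```

```text
11.4 [ 0.50404953 -0.05809181  0.20192089]
[([0, 0, 640, 480, 307075], array([319.5, 239.5]))]
(array([0.52361566, 0.03894907]), np.float64(0.018493701994686036), 1145)
(array([0.52322838, 0.03993257]), np.float64(0.027938478304972605), 1146)
(array([0.52202849, 0.03975488]), np.float64(0.038487771642366254), 1292)
```

View pics/w6.png

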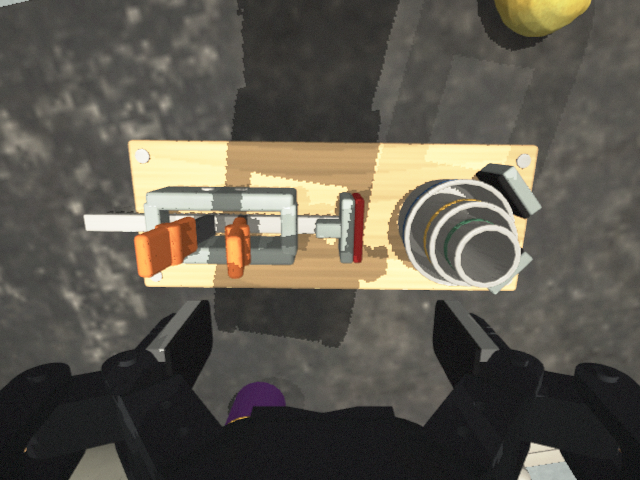

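All three rims are concentric: small at (487,255), middle at (472,243), big at (462,232). The handles are at (165,248) and (237,248). Now locating the squeeze point.

Run:
```python
from h import *
c=cam('wrist')
im=cv2.imread('pics/w6.png');h=cv2.cvtColor(im,cv2.COLOR_BGR2HSV)
m=((h[...,0]>4)&(h[...,0]<16)&(h[...,1]>170)&(h[...,2]>90)).astype(np.uint8)
n,l,s,ce=cv2.connectedComponentsWithStats(m);print([(a.tolist(),b.round(1).tolist()) for a,b in zip(s,ce) if a[4]>150])
pl=ray(c,[(129,140),(537,146),(519,290),(148,289)],.012);print(pl.round(4),np.linalg.norm(np.diff(pl[:,:2],axis=0),axis=1))
ctr=pl.mean(0);yv=(pl[1]-pl[0])+(pl[2]-pl[3]);yv/=np.linalg.norm(yv);print('plate',ctr,yv)
pot=np.array([.522,.0398,0]);print('pot along y',(pot-ctr)@yv,'lat',(pot-ctr)@[yv[1],-yv[0],0])
print('R',pose()[1].round(4)[:,1])
# jaw pad face top edge at z .056
j=ray(c,[(362,228)],.056)[0];print('jaw y',(j-ctr)@yv)
```

```text
[([0, 0, 640, 480, 304304], [320.7, 239.5]), ([135, 217, 62, 60, 1987], [169.7, 243.3]), ([225, 218, 25, 60, 890], [238.6, 245.7])]
[[ 0.4068 -0.2001  0.012 ]
 [ 0.4753  0.1261  0.012 ]
 [ 0.6     0.1048  0.012 ]
 [ 0.5345 -0.2256  0.012 ]] [0.33328853 0.12653777 0.33680921]
plate [ 0.50414818 -0.04870005  0.012     ] [ 1.99893203e-01  9.79817691e-01 -8.28416920e-17]
pot along y 0.09028236990567684 lat -0.0001990289344970896
R [1.902e-01 9.817e-01 5.000e-04]
jaw y 0.019883183139448923
```

Run:
```python
from h import *
c=cam('wrist');ctr=np.array([.5041,-.0487,0]);yv=np.array([.195,.981,0]);yv/=np.linalg.norm(yv)
t=ray(c,[(146,256),(235,258)],.125);print(t,[((q-ctr)@yv,(q-ctr)@[yv[1],-yv[0],0]) for q in t])
s=((t.mean(0)-ctr)@yv);P=ctr+s*yv;P[2]=.2;print(P,local(P))
```

```text
[[ 0.48056931 -0.15569135  0.125     ]
 [ 0.49137121 -0.10653903  0.125     ]] [(np.float64(-0.10952586549641745), np.float64(-0.0022198678234105294)), (np.float64(-0.059210779229106406), np.float64(-0.0012081032208050885))]
[ 0.48765135 -0.13144936  0.2       ] [ 0.00520696 -0.18925982  0.0045525 ]
```

Emit:
drive_tool --plan '[[[0.005,-0.1,0,0],[0.005,-0.189,0,0],[0.005,-0.189,0,0],[0.005,-0.189,0,0],[0.005,-0.189,0,0]]]'

```text
time_s: 11.87
eef_pos: [0.4879, -0.1309, 0.2018]
eef_rot: [-0.0, 0.095, 0.995, 0.0]
wrist_force: [0.3, 0.5, 0.4]
opening: 0.995
grasp_force: 0.0
```

Run:
```python
from h import *
o,R,p=pose();print(p);c=cam('wrist')
im,d=ctrl.camera('wrist');cv2.imwrite('pics/w7.png',im[:,:,::-1])
h=cv2.cvtColor(im,cv2.COLOR_RGB2HSV)
m=((h[...,0]>4)&(h[...,0]<16)&(h[...,1]>170)&(h[...,2]>90)).astype(np.uint8)
n,l,s,ce=cv2.connectedComponentsWithStats(m)
ctr=np.array([.5041,-.0487,0]);yv=np.array([.195,.981,0]);yv/=np.linalg.norm(yv);xv=np.array([yv[1],-yv[0],0])
K,Rc,pc=c
for i in range(1,n):
    if s[i,4]<200: continue
    v,u=np.nonzero((l==i)&(d>0));z=d[v,u]
    P=pc+(np.c_[(u-K[0,2])/K[0,0],(v-K[1,2])/K[1,1],np.ones(len(u))]*z[:,None])@Rc.T
    T=P[P[:,2]>.118];y=(T-ctr)@yv;x=(T-ctr)@xv
    print(s[i],P[:,2].max(),len(T),'y',np.percentile(y,[2,50,98]),'x',np.percentile(x,[2,50,98]))
print('tcp in clamp',(p-ctr)@yv,(p-ctr)@xv)
```

```text
[ 0.48792138 -0.1308851   0.20177579]
[ 266  220   34   60 1407] 0.12626082088298873 578 y [-0.11672338 -0.11169994 -0.10803277] x [-0.0139025  -0.00084759  0.00949795]
[ 339  221   33   60 1285] 0.1256894221853309 451 y [-0.06585126 -0.06297065 -0.05733542] x [-0.01330047  0.00126307  0.01024754]
tcp in clamp -0.08376225048990388 0.000154843044801658
```

Emit:
drive_tool --plan '[[[0.004,-0.008,0.0,0],[0.004,-0.008,0.0,0],[0.004,-0.008,0.07,0],[0.004,-0.008,0.14,0],[0.004,-0.008,0.19,0],[0.004,-0.008,0.23,0],[0.004,-0.008,0.255,0],[0.004,-0.008,0.267,0],[0.004,-0.008,0.267,0],[0.004,-0.008,0.267,0]]]'

```text
time_s: 12.75
eef_pos: [0.4861, -0.1349, 0.0958]
eef_rot: [0.0, 0.095, 0.995, -0.0]
wrist_force: [0.6, -0.7, 1.2]
opening: 1.005
grasp_force: 0.0
```

Emit:
drive_tool --plan '[[[0,0,0,0],[0,0,0,0],[0,0,0,0],[0,0,0,0],[0,0,0,0]]]' --jaw 0.36

```text
time_s: 13.17
eef_pos: [0.4866, -0.134, 0.0965]
eef_rot: [0.001, 0.096, 0.995, 0.001]
wrist_force: [0.9, 5.9, 5.0]
opening: 0.642
grasp_force: 3.3
```

Emit:
drive_tool --plan '[[[0,0.004,0,0],[0,0.004,0,0],[0,0.004,0,0],[0,0.004,0,0]]]' --jaw 0.42

```text
time_s: 13.5
eef_pos: [0.4866, -0.133, 0.0958]
eef_rot: [0.001, 0.096, 0.995, 0.0]
wrist_force: [3.4, 5.5, 3.4]
opening: 0.582
grasp_force: 2.7
```

Emit:
drive_tool --plan '[[[0,0.006,0,0],[0,0.006,0,0],[0,0.006,0,0],[0,0.006,0,0],[0,0.006,0,0]]]' --jaw 0.5

```text
time_s: 13.92
eef_pos: [0.4868, -0.1325, 0.0957]
eef_rot: [0.001, 0.096, 0.995, -0.001]
wrist_force: [-0.4, -5.7, 3.7]
opening: 0.499
grasp_force: 2.6
```

Emit:
drive_tool --plan '[[[0,-0.003,0,0],[0,-0.003,0,0],[0,-0.003,0,0],[0,-0.003,0,0],[0,-0.003,0,0]]]' --jaw 0.6

```text
time_s: 14.33
eef_pos: [0.4863, -0.1327, 0.0954]
eef_rot: [0.0, 0.096, 0.995, -0.0]
wrist_force: [0.5, -4.2, 3.8]
opening: 0.404
grasp_force: 2.9
```

```bash
cat >> h.py <<'E'
def jaw():
    o,R,p=pose();c=cam('wrist');im,d=ctrl.camera('wrist');K,Rc,pc=c
    h=cv2.cvtColor(im,cv2.COLOR_RGB2HSV);m=((h[...,0]<4)|(h[...,0]>173))&(h[...,1]>150)&(d>0)
    v,u=np.nonzero(m);P=pc+(np.c_[(u-K[0,2])/K[0,0],(v-K[1,2])/K[1,1],np.ones(len(u))]*d[v,u][:,None])@Rc.T
    ctr=np.array([.5041,-.0487,0]);yv=np.array([.195,.981,0]);yv/=np.linalg.norm(yv);xv=np.array([yv[1],-yv[0],0])
    y=(P-ctr)@yv;x=(P-ctr)@xv;k=(abs(x)<.03)&(abs(y-.04)<.05)&(P[:,2]<.065)&(P[:,2]>.045)
    print('t',o['time_s'],'jaw y',np.percentile(y[k],[5,50,95]).round(4) if k.any() else None,k.sum())
    for z,r,a in [(.112,.0195,.003),(.062,.04,0)]:
        s=rim(c,im,r,z,(.5225,.040));print('rim',s,'y',(np.r_[s[0],0]-ctr)@yv)
    return im
E
python3 -c "
from h import *
im=jaw();cv2.imwrite('pics/w8.png',im[:,:,::-1])"
```

```text
t 14.3333 jaw y [0.0305 0.0328 0.0358] 1263
rim (array([0., 0.]), np.float64(0.0), 0) y -0.050515051535689665
rim (array([0.52186435, 0.036497  ]), np.float64(0.035983000451295016), 623) y 0.08702551155396468
```

Emit:
drive_tool --plan '[[[0,0,0,0],[0,0,0,0],[0,0,0,0]]]' --jaw 0.62

```text
time_s: 14.63
eef_pos: [0.4864, -0.1327, 0.0956]
eef_rot: [0.0, 0.096, 0.995, -0.001]
wrist_force: [-0.1, -5.0, 5.0]
opening: 0.383
grasp_force: 14.5
```

Emit:
drive_tool --plan '[[[0,-0.001,0,0],[0,-0.001,0,0],[0,-0.001,0,0],[0,-0.001,0,0],[0,-0.001,0,0],[0,-0.001,0,0],[0,-0.001,0,0],[0,-0.001,0,0]]]' --jaw 0.2

```text
time_s: 15.3
eef_pos: [0.486, -0.1325, 0.0952]
eef_rot: [-0.0, 0.096, 0.995, 0.0]
wrist_force: [0.3, 0.6, -0.2]
opening: 0.804
grasp_force: 0.0
```

Emit:
drive_tool --plan '[[[0,-0.001,0,0],[0,-0.001,0,0],[0,-0.001,0,0],[0,-0.001,0,0],[0,-0.001,0,0],[0,-0.001,0,0],[0,-0.001,0,0],[0,-0.001,0,0]]]' --jaw 0.61

```text
time_s: 15.97
eef_pos: [0.4865, -0.1329, 0.0955]
eef_rot: [0.001, 0.096, 0.995, -0.0]
wrist_force: [3.5, 3.4, 4.4]
opening: 0.393
grasp_force: 3.7
```

```bash
python3 -c "
from h import *
im=jaw()"
```

```text
t 15.9667 jaw y [0.0429 0.0453 0.0482] 1258
rim (array([0., 0.]), np.float64(0.0), 0) y -0.050515051535689665
rim (array([0.52192567, 0.03625594]), np.float64(0.03579962359360031), 609) y 0.08680103552980778
```

Emit:
drive_tool --plan '[[[0,0,0,0],[0,0,0,0],[0,0,0,0],[0,0,0,0],[0,0,0,0],[0,0,0,0],[0,0,0,0],[0,0,0,0]]]' --jaw 0.2

```text
time_s: 16.68
eef_pos: [0.4859, -0.133, 0.0952]
eef_rot: [-0.0, 0.096, 0.995, -0.0]
wrist_force: [-1.1, 0.0, 0.5]
opening: 0.806
grasp_force: 0.0
```

Emit:
drive_tool --plan '[[[0,0,0,0],[0,0,0,0],[0,0,0,0],[0,0,0,0],[0,0,0,0],[0,0,0,0],[0,0,0,0],[0,0,0,0]]]' --jaw 0.5

```text
time_s: 17.35
eef_pos: [0.4863, -0.1329, 0.0953]
eef_rot: [0.0, 0.096, 0.995, 0.0]
wrist_force: [3.1, 2.7, 2.6]
opening: 0.503
grasp_force: 2.7
```

Emit:
drive_tool --plan '[[[0,0,0,0],[0,0,0,0],[0,0,0,0]]]' --jaw 0.54

```text
time_s: 17.6
eef_pos: [0.4862, -0.1329, 0.0955]
eef_rot: [0.0, 0.096, 0.995, 0.0]
wrist_force: [2.4, 2.4, 5.1]
opening: 0.46
grasp_force: 3.9
```

Emit:
drive_tool --plan '[[[0,0,0,0],[0,0,0,0],[0,0,0,0]]]' --jaw 0.56

```text
time_s: 17.85
eef_pos: [0.4863, -0.1329, 0.0956]
eef_rot: [0.0, 0.096, 0.995, 0.0]
wrist_force: [1.5, 2.6, 6.6]
opening: 0.443
grasp_force: 5.8
```

```bash
python3 -c "
from h import *
im=jaw()"
```

```text
t 17.85 jaw y [0.0517 0.054  0.0569] 1237
rim (array([0., 0.]), np.float64(0.0), 0) y -0.050515051535689665
rim (array([ 0.51667504, -0.03057929]), np.float64(0.03913786160491143), 524) y 0.020224648574964033
```

Emit:
drive_tool --plan '[[[0,0,0,0],[0,0,0,0],[0,0,0,0]]]' --jaw 0.575

```text
time_s: 18.15
eef_pos: [0.4863, -0.1329, 0.0958]
eef_rot: [0.0, 0.096, 0.995, 0.0]
wrist_force: [1.9, 2.8, 7.8]
opening: 0.426
grasp_force: 8.6
```

Emit:
drive_tool --plan '[[[0,0,0,0],[0,0,0,0],[0,0,0,0]]]' --jaw 0.585

```text
time_s: 18.4
eef_pos: [0.4863, -0.1329, 0.0959]
eef_rot: [0.0, 0.096, 0.995, 0.0]
wrist_force: [0.7, 3.0, 10.4]
opening: 0.419
grasp_force: 11.2
```

```bash
python3 -c "
from h import *
im=jaw()"
```

```text
t 18.4 jaw y [0.0523 0.0546 0.0577] 1226
rim (array([0., 0.]), np.float64(0.0), 0) y -0.050515051535689665
rim (array([ 0.50288639, -0.0397195 ]), np.float64(0.038042890529228816), 853) y 0.00857156104820616
```

Run:
```python
from h import *
c=cam('top');im,d=ctrl.camera('top')
for z,r,xy in [(.112,.0195,(.525,.046)),(.088,.029,(.525,.046)),(.062,.04,(.5245,.045))]:print(rim(c,im,r,z,xy))
w,_=ctrl.camera('wrist')
a=cv2.resize(im[200:300,220:420],None,fx=3,fy=3,interpolation=2)
w=cv2.resize(w[100:400,200:],(600,409))
cv2.imwrite('pics/fin.png',np.vstack([a[:190],w])[:,:,::-1])
```

```text
(array([0.52736804, 0.04726414]), np.float64(0.018428277153234675), 71)
(array([0.52545248, 0.0471045 ]), np.float64(0.0276931245932649), 79)
(array([0.52498309, 0.04742468]), np.float64(0.03842958806902547), 116)
```

View pics/fin.png

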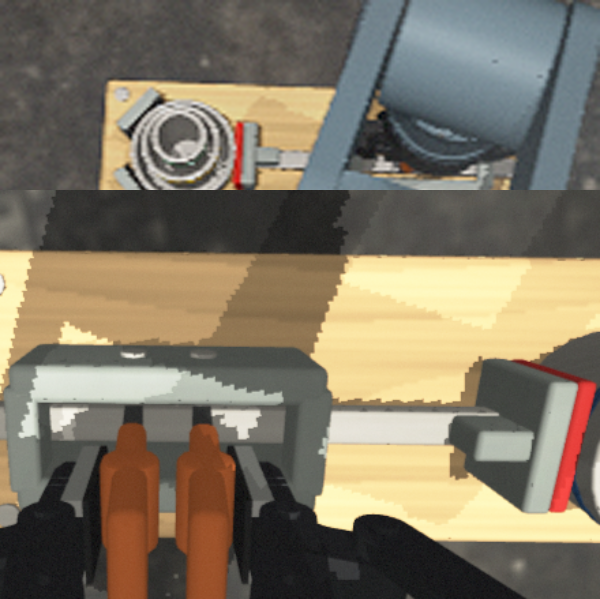

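The pots now bear on the V stop (pot moved 7.5 mm, pad touching). One more pump, so the handles stall mid-stroke, will confirm it.

Emit:
drive_tool --plan '[[[0,0,0,0],[0,0,0,0],[0,0,0,0],[0,0,0,0],[0,0,0,0],[0,0,0,0],[0,0,0,0],[0,0,0,0]]]' --jaw 0.2

```text
time_s: 19.22
eef_pos: [0.4859, -0.1329, 0.0951]
eef_rot: [-0.0, 0.096, 0.995, -0.0]
wrist_force: [0.3, 0.6, 0.4]
opening: 0.795
grasp_force: 0.0
```

Emit:
drive_tool --plan '[[[0,0,0,0],[0,0,0,0],[0,0,0,0],[0,0,0,0],[0,0,0,0],[0,0,0,0]]]' --jaw 0.34

```text
time_s: 19.72
eef_pos: [0.4862, -0.1328, 0.0954]
eef_rot: [0.0, 0.096, 0.995, 0.0]
wrist_force: [1.7, 2.5, 3.2]
opening: 0.665
grasp_force: 2.1
```

Emit:
drive_tool --plan '[[[0,0,0,0],[0,0,0,0],[0,0,0,0]]]' --jaw 0.37

```text
time_s: 19.97
eef_pos: [0.4863, -0.1328, 0.0958]
eef_rot: [0.0, 0.096, 0.995, 0.0]
wrist_force: [0.6, 2.6, 6.0]
opening: 0.63
grasp_force: 9.9
```

Emit:
drive_tool --plan '[[[0,0,0,0],[0,0,0,0],[0,0,0,0]]]' --jaw 0.39

```text
time_s: 20.22
eef_pos: [0.4863, -0.1329, 0.0962]
eef_rot: [0.0, 0.096, 0.995, 0.0]
wrist_force: [-2.6, 3.8, 10.7]
opening: 0.614
grasp_force: 16.0
```

Emit:
drive_tool --plan '[[[0,0,0,0],[0,0,0,0],[0,0,0,0],[0,0,0,0],[0,0,0,0],[0,0,0,0],[0,0,0,0],[0,0,0,0],[0,0,0,0],[0,0,0,0]]]'

```text
time_s: 21.05
eef_pos: [0.4863, -0.1329, 0.0962]
eef_rot: [0.0, 0.096, 0.995, 0.0]
wrist_force: [-2.4, 3.8, 10.7]
opening: 0.612
grasp_force: 16.0
```

Run:
```python
from h import *
c=cam('top');im,d=ctrl.camera('top')
for z,r,xy in [(.112,.0195,(.525,.047)),(.088,.029,(.525,.047)),(.062,.04,(.525,.0475))]:print(rim(c,im,r,z,xy))
jaw();print(ctrl.get_obs()['grasp_force'])
```

```text
(array([0.52751295, 0.04695657]), np.float64(0.018398660597316967), 68)
(array([0.52564099, 0.04744139]), np.float64(0.02766518990019975), 81)
(array([0.52498131, 0.04779334]), np.float64(0.03852860648426986), 102)
t 21.1 jaw y [0.0528 0.0551 0.058 ] 1223
rim (array([0., 0.]), np.float64(0.0), 0) y -0.050515051535689665
rim (array([ 0.49174487, -0.02251185]), np.float64(0.03883940136598053), 522) y 0.023276833873077028
15.962500423192978
```

Steady at 16 N a finger, stalled mid-stroke with the pots nested. Handing in.

```bash
python3 -c "
from bench import ctrl
print(ctrl.hand_in())"
```

```text
the job is handed in; nothing more can be done
None
```

The job is handed in with no verdict returned: the pots are nested, and the jaw presses the big pot against the stop with the handles held squeezed at about 16 N per finger, at 21 s of the 64 s allowed.

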